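# Packing and pressing home a slit-lamp glide plate

## Robot

A 7-joint arm with a two-finger parallel gripper is mounted at the origin on the work surface. World frame = base frame: x ahead of the robot, y to its left, z up, the work surface at z = 0. Lengths are in m, angles in rad, forces in N, time in s.
With the tool pointing down it reaches from about 0.4 to 0.85 m from the base axis. Payload 6.9 kg.
Tool frame: the origin (TCP) lies between the finger pads; the fingertips stand 17 mm ahead of it and the grasp point (between the pads) lies 2 mm behind it; z points along the fingers, y is the direction in which the jaws open and shut (so a half turn about z gives the same grasp; the last joint's range is limited). The gripper opens to 85 mm and grips with 20 to 120 N. Pads are 22 mm wide; open, the fingers measure 114 mm over their backs; the gripper's body (76 mm by 85 mm) begins 54 mm behind the grasp point. The pads swing forward as they close: fully open they stand 13 mm farther back than shut.
Start: joints at [-1.238, 0.507, -0.238, 1.5, 0.126, 1.149, -0.155], TCP at [0.141, 0.609, 0.248] pointing down, gripper open.
Joint ranges: [-3.08, 3.08], [-0.24, 2.05], [-1.43, 1.35], [0, 2.5], [-1.52, 4.66], [0.17, 1.96], [-2.89, 2.89]. Speed limits (rad/s): [2.39, 2.39, 3.14, 3.14, 3.14, 3.14, 3.14].

## Interface

Orientations are given as a 3x3 rotation matrix whose columns are the frame's x, y, z axes.
In Python, from workcell import arm gives the robot as it stands.
- The arm moves only by the shell command python3 -m pendant 'ROWS'. ROWS is JSON, a list of rows, each a list of 3 entries, a list of its own where there are three numbers: the closure, from 0 (fully open) to 1 (shut), then the shift along the world's x, y, z in cm, then the turn, a rotation vector about the world's x, y, z in rad. A call has 1 to 8 rows; each row is the pose to reach, as a shift and turn from the pose commanded when the call began; what a row does not reach only later rows make up. A row lasts 1/12 s, in which the tool goes at most 41.7 mm and 7.16 degrees, less where a joint would pass 70% of its speed; a pose out of reach is approached as far as the arm can. A call with a gripper value outside its range is refused whole. The fingers move at their own pace and stop on an object; the grip force is fixed at half the most. Time passes only in rows, so rows that repeat a pose let the fingers close. It gives the time, the measured TCP pose, the force and the opening at its end, in the units of the state.
- arm.observe(): the state, without advancing time (a new reading comes with each control period).
- arm.grab_frame(name): name is "side" or "top" or "wrist"; returns a dict with "color" (384x512x3 uint8, blue, green, red), "z_map" (384x512 float32, m along the optical axis (not along the pixel's ray), 0 where there is no reading), "K" (3x3 intrinsics, pixels), "R" (3x3) and "t" (3): a world point X has camera coordinates R X + t; the wrist camera has in their place "hand_eye" (4x4, takes a point from camera to tool coordinates, whose origin is the TCP and whose axes are the flange's). Camera axes: x right, y down, z forward; pixel columns grow to the right and rows downward; lengths in m; the calibration is good to about 2 mm. A picture is of the moment at which its call begins: read the wrist's pose just before it.
- arm.sign_off(): hands the job in, once; it reports no verdict.
The state is a dict: "t": time; "qpos": joint angles; "qd": joint speeds; "tau": joint torques, N m; "position": TCP position; "eef_rot": TCP orientation; "contact_force": force on the tool from outside, world axes, zero at the start; "ft_torque": the same for the moment, N m; "opening": opening from 0.0 (shut) to 1.0 (fully open).
Only numpy, scipy, OpenCV 4.12 (cv2) and the standard library are available. Lean on these libraries where they do the work, as an engineer would, in place of code of your own. Each camera call takes 0.05 s, during which the arm holds its last target. There are 200 camera calls.

## Task

The new black glide plate of the slit-lamp table lies on springy adhesive pads in front of the parked carriage and stands a little proud. Lock the carriage first by turning the wing knob on it clockwise (seen from above) until it clicks over into its other stop; then take the thinner of the two white packers from the wooden stand, slide it upright down to the bottom of the gap beside the plate, on the one side where the gap between plate and rail is wide enough for it, and let go of it. Finally press the plate down with the closed fingers until it is flush with the two aluminium sills along its whole surface, and finish while still holding it pressed down; leave everything else where it is.

Things in the scene. Friction and masses are not known exactly. Their poses are not given: they have to be found in the camera images.
- insert: Fixed slit-lamp table insert on the table: grey board 360 x 350 x 12 mm, origin at the centre of its underside, x from front to back (away from the robot), y left, turned up to 0.15 rad. From front to back: front sill, glide plate (centre about x -85 mm), rear sill, carriage. The board's top, the bottom of the gaps beside the plate, is at table height 12 mm.
- sill_front (a point): Middle of the top of the front aluminium sill (insert x -157, height 24 mm); a bar 20 x 256 x 12 mm along the insert's y. The rear sill is the same, 145 mm further back.
- carriage_top (a point): Centre of the top of the fixed grey carriage (130 x 235 mm, top at table height 66 mm; insert x 75 mm). On it stand a joystick (30 mm diameter, insert x 45, y 30, top at height 146 mm), a pivot stub (34 mm diameter, x 110, y 30, top 120 mm) and the lock knob.
- lock_knob (a joint): Steel lock knob on the carriage, right half (insert x 60, y -85 mm), vertical axis. 0 = free (as found), 1.2 rad = locked, growing clockwise seen from above; end stops at 0 and 1.2. A sprung strut beside it makes it click: it resists up to 0.6 rad (at most about 0.15 N m), then snaps on to 1.2 by itself; let go earlier, it springs back to 0.
- knob_grip (a point): Point on the knob's axis in its wing, to grip at (table height 100 mm); turns with the knob. Its x runs along the wing: an upright bar 40 long, 12 thick (along y), at table heights 80 to 110 mm, on a skirt of 38 mm diameter (heights 71 to 81). The wing stands +0.6 rad (anticlockwise from above) from the insert's x at joint 0, -0.6 at 1.2.
- glide_plate: Loose black plastic plate 120 (x) x 250 (y) x 8 mm, 0.32 kg, origin at the centre of its underside. Rests on four spring pads with its top at table height 28 mm, 4 mm proud of the sills; 10 to 11 N pressed at its centre brings it flush, where it bottoms on hard ledges along its front and rear edges. Pressed off centre it tilts. Its short ends (y +-125 mm) face the two rails.
- plate_fl (a point): Top face of the plate near its front left corner (x -55, y 120 mm from its centre)
- plate_fr (a point): the same, front right (x -55, y -120)
- plate_bl (a point): the same, back left (x 55, y 120)
- plate_br (a point): the same, back right (x 55, y -120)
- bare_rail: Fixed steel toothed rail without cover, 360 (along x) x 20 (y) x 13 mm, standing on the board with its top at table height 25 mm, origin at the centre of its underside, parallel to the insert's x; it is on the left or on the right of the plate (insert y +148 or -148 mm). Between it and the plate's end is the wide gap: 12 to 14 mm.
- covered_rail: The other rail, on the opposite side of the plate, its front part under a rounded grey plastic cover 34 mm wide (y), top at table height 28 mm; origin as for bare_rail. The gap between it and the plate is only 5 to 7 mm, too tight for a packer.
- packer_stand: Fixed wooden stand 130 (x) x 50 (y) x 22 mm on the table, left or right of the insert, origin at the centre of its underside; two slots 14 mm deep hold the packers end to end, the thin one at x -31 mm, the thick one at x +31 mm.
- thin_packer: White plastic packer (spacer) 40 long (x), 10 thick (y), 46 mm tall, origin at the centre of its foot, standing upright in the stand with its foot 8 mm and its top 54 mm above the table; its lowest 5 mm are 7 mm thick. 28 g.
- thick_packer: Its neighbour, the same but 18 mm thick: stays in the stand.
- clamp_ring: Brass ring, 36 mm diameter, 7 mm high, lying on the left of the carriage; leave alone
- wedge: Wooden wedge 80 x 30 x 18 mm on the table; leave alone
- cleaner: White bottle, 52 mm diameter, 130 mm tall; leave alone
- screwdriver: Screwdriver, 190 mm long, lying on the table; leave alone
- hex_key: Hexagon key, 90 mm, in the steel parts tray (130 x 60 x 22 mm) that stands on the side of the insert without the packer stand; leave alone
- occluder: Black eye occluder (paddle), 160 mm long, 5 mm thick, lying on the table; leave alone
Not all that is in view belongs to the job. Leave any purple or yellow look-alike of the thick_packer alone.

How it is judged:
By the outcome, as a careful person would: the job done as asked, in the order asked, and still so for the second after the job is handed in, while the arm keeps its last pose, push and grip.
It also fails if it takes over 58 s, if anything falls off the work surface, if the arm or the gripper's body presses on something with over 40 N, if the wrist force passes 120 N, or if a joint passes its speed limit or range.

## Working session

There is one attempt and no reset: what is moved stays moved. The work goes in short steps, Python scripts to look and compute and a shell command to move; the robot and the scene stay as the last step left them, time stands still between calls to the robot, and variables do not carry over. Pictures are saved under pics/ and viewed, about 8 in all and at most 12, crops included, and the job is handed in when it is done.

```bash
mkdir -p pics; ls; cat > h.py <<'E'
import numpy as np, cv2
from workcell import arm
def grab(n):
    s=arm.observe(); f=arm.grab_frame(n)
    if n=="wrist":
        H=np.array(f["hand_eye"]); T=np.eye(4); T[:3,:3]=s["eef_rot"]; T[:3,3]=s["position"]
        M=np.linalg.inv(T@H); f["R"]=M[:3,:3]; f["t"]=M[:3,3]
    return f
def cloud(f):
    z=f["z_map"]; K=f["K"]; v,u=np.mgrid[:z.shape[0],:z.shape[1]]
    P=np.stack([(u-K[0,2])/K[0,0]*z,(v-K[1,2])/K[1,1]*z,z],-1)
    W=(P-np.array(f["t"]))@np.array(f["R"]); W[z==0]=np.nan; return W
def ray(f,u,v,h):
    R=np.array(f["R"]);t=np.array(f["t"]); c=-R.T@t
    d=R.T@np.linalg.inv(f["K"])@np.array([u,v,1.]); return c+d*(h-c[2])/d[2]
E
python3 - <<'E'
from h import *
import pickle
for n in ["top","side"]:
    f=grab(n); pickle.dump(f,open(n+".pkl","wb")); cv2.imwrite(f"pics/{n}.png",cv2.resize(f["color"],(800,600),interpolation=cv2.INTER_CUBIC))
    print(n,-np.array(f["R"]).T@f["t"],f["K"][0])
print(arm.observe())
E
```

```text
pics
top [0.34072517 0.0125847  1.37339488] [387.28496406   0.         256.02337804]
side [0.25680131 0.85546142 0.86871136] [439.48639536   0.         257.42362268]
{'t': 0.1, 'qpos': array([-1.23752726,  0.50825774, -0.23750256,  1.50101454,  0.12570972,
        1.14888714, -0.15479974]), 'qd': array([ 0.00012568, -0.00081107, -0.00041061, -0.00284457, -0.00148953,
       -0.00120058,  0.00283057]), 'tau': array([-4.44616875e-03, -6.21843982e+01, -2.19450697e+00, -2.50208366e+01,
        1.25164271e-02,  7.89788755e-03,  1.47460037e-05]), 'position': array([0.14112389, 0.60843887, 0.24751943]), 'eef_rot': array([[-9.74170002e-01,  2.25815656e-01, -3.10125577e-04],
       [ 2.25815864e-01,  9.74168772e-01, -1.54870296e-03],
       [-4.76067224e-05, -1.57873125e-03, -9.99998753e-01]]), 'contact_force': array([ 0.17239012, -0.23012446, -0.81757836]), 'ft_torque': array([-0.07882859, -0.02299725,  0.00076549]), 'opening': 0.9959129605755038}
```

View pics/top.png

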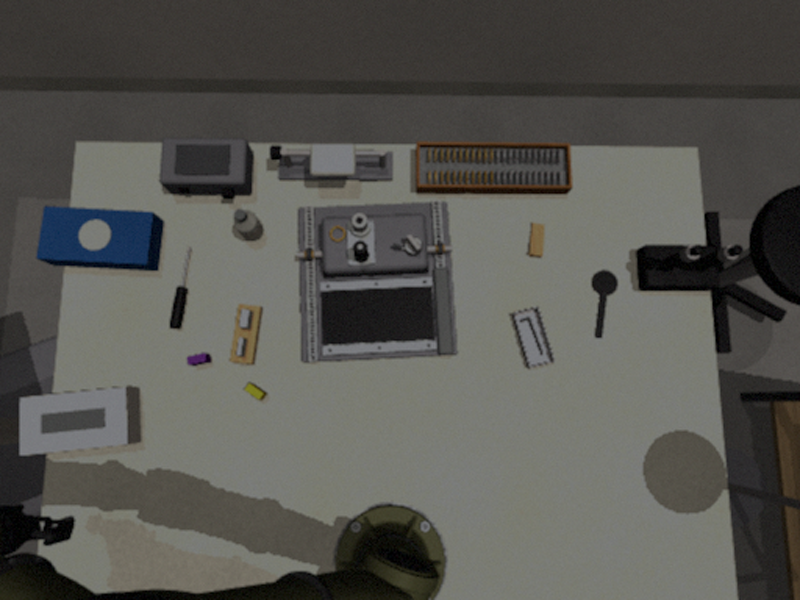

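View pics/side.png

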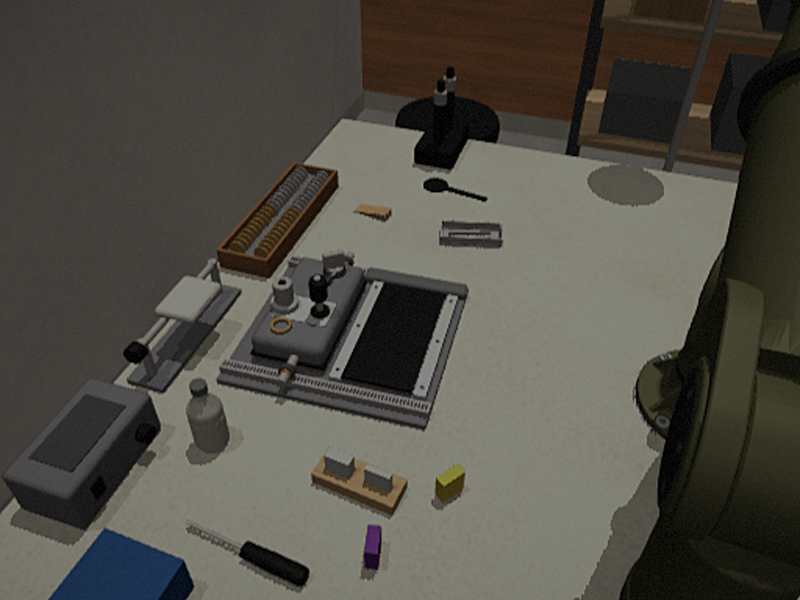

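The side and top views show the bare toothed rail on the left of the plate, with the stand at top (246,335) and the thin packer at its front end (240,347). I'll enlarge both for measurement.

```bash
python3 - <<'E'
from h import *
import pickle
f=pickle.load(open("top.pkl","rb"))
c=np.clip(f["color"].astype(float)*2.2,0,255).astype(np.uint8)
c=cv2.resize(c[125:240,142:297],None,fx=5,fy=5,interpolation=cv2.INTER_CUBIC)
cv2.imwrite("pics/c1.png",c)
W=cloud(f)
for a in [(185,128),(290,128),(190,230),(290,230),(240,170)]: print(a,ray(f,*a,0.012).round(3),W[a[1],a[0]].round(3))
E
```

```text
(185, 128) [0.801 0.236 0.012] [0.804 0.237 0.003]
(290, 128) [ 0.803 -0.148  0.012] [ 0.808 -0.15  -0.002]
(190, 230) [0.43  0.208 0.012] [0.43  0.209 0.004]
(290, 230) [ 0.429 -0.142  0.012] [ 0.43  -0.143  0.003]
(240, 170) [0.644 0.035 0.012] [0.632 0.034 0.067]
```

View pics/c1.png

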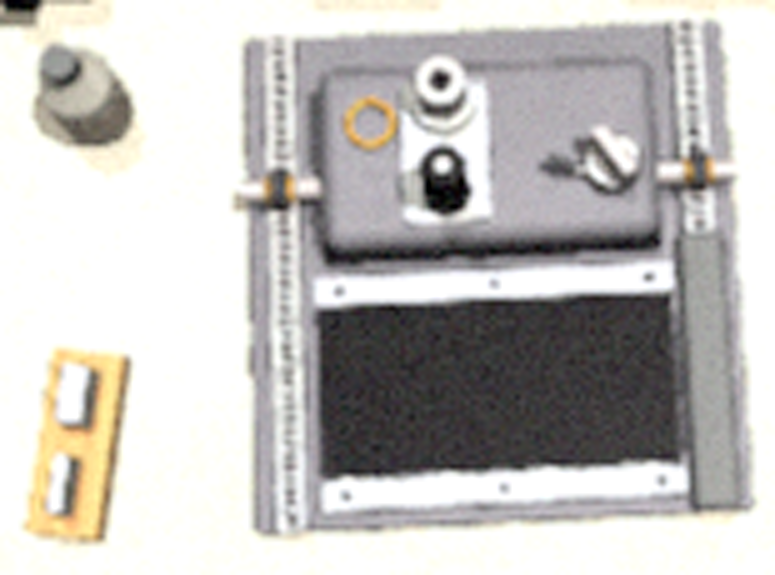

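The crop shows the board corners at about (247,38), (719,22), (751,508) and (256,533). The stand-top corners are at (58,349), (130,357), (103,541) and (27,530), and the sills and plate edges are clear.

```bash
python3 - <<'E'
from h import *
import pickle
f=pickle.load(open("top.pkl","rb"))
px=lambda p:(142+p[0]/5-.4,125+p[1]/5-.4)
def fit(pix,mod,h):
    W=np.array([ray(f,*px(p),h)[:2] for p in pix]); M=np.array(mod,float)
    a=M-M.mean(0); b=W-W.mean(0)
    th=np.arctan2((a[:,0]*b[:,1]-a[:,1]*b[:,0]).sum(),(a*b).sum()); R=np.array([[np.cos(th),-np.sin(th)],[np.sin(th),np.cos(th)]])
    t=W.mean(0)-R@M.mean(0); print("pos",t.round(4),"th",th.round(4),"res mm",((W-M@R.T-t)*1e3).round(1).tolist()); return t,R
fit([(247,38),(719,22),(751,508),(256,533)],[(.18,.175),(.18,-.175),(-.18,-.175),(-.18,.175)],.012)
# sills outer corners front/rear h .024
fit([(314,277),(674,260),(686,490),(324,513)],[(-.002,.128),(-.002,-.128),(-.167,-.128),(-.167,.128)],.024)
fit([(58,349),(130,357),(103,541),(27,530)],[(.065,.025),(.065,-.025),(-.065,-.025),(-.065,.025)],.022)
W=cloud(f)
# packer tops
for lo in [(150,195),(150,213)]:
    for h in (1,): 
        sub=W[lo[1]:lo[1]+18,lo[0]:lo[0]+14].reshape(-1,3); s=sub[sub[:,2]>.045]; print(s.mean(0),len(s))
E
```

```text
pos [0.6129 0.0331] th 0.0447 res mm [[-0.1, -2.4], [-1.7, 2.3], [1.5, 1.5], [0.2, -1.5]]
pos [0.6133 0.033 ] th 0.0542 res mm [[0.8, -0.5], [-0.3, -0.2], [0.7, 2.3], [-1.1, -1.6]]
pos [0.4872 0.3209] th -0.1192 res mm [[-0.9, 0.6], [-0.6, -0.2], [-0.1, -1.6], [1.6, 1.2]]
[0.52010491 0.31864121 0.05404208] 66
[0.45965496 0.32540475 0.05333944] 42
```

```bash
python3 -m pendant '[[0.4,[4,-5,0],[0,0,0.1]],[0.4,[7,-8.5,0],[0,0,0.2]],[0.4,[9.5,-11.7,0],[0,0,0.3]],[0.4,[12,-14.8,0],[0,0,0.4]],[0.4,[14.5,-18,0],[0,0,0.5]],[0.4,[17,-21,0],[0,0,0.6]],[0.4,[19.6,-24,0],[0,0,0.7]],[0.4,[22,-27,0],[0,0,0.8]]]'; python3 -c "
from h import *;print(arm.observe()['qpos'].round(2))"
```

```text
t: 0.77
position: [0.3526, 0.3485, 0.2481]
eef_rot: [[-0.838, -0.546, -0.0], [-0.546, 0.838, -0.0], [0.0, -0.0, -1.0]]
contact_force: [0.4, 1.9, 0.0]
opening: 0.6
[-0.54  0.32 -0.39  1.83  0.14  1.02  1.16]
```

```bash
python3 -m pendant '[[0.4,[2.5,-3,0],[0,0,0.08]],[0.4,[5,-6.1,0],[0,0,0.08]],[0.4,[7.5,-9.2,0],[0,0,0.08]],[0.4,[10,-12.3,0],[0,0,0.08]],[0.4,[12.6,-15.4,0],[0,0,0.08]],[0.4,[15.2,-18.6,0],[0,0,0.08]],[0.4,[17.7,-21.7,0],[0,0,0.08]],[0.4,[20.2,-24.8,0],[0,0,0.08]]]' && python3 -m pendant '[[0.4,[2.5,-3,0],[0,0,0]],[0.4,[5,-6,0],[0,0,0]],[0.4,[7.5,-9,0],[0,0,0]],[0.4,[10,-12,0],[0,0,0]],[0.4,[11.4,-13.9,0],[0,0,0]],[0.4,[11.4,-13.9,0],[0,0,0]],[0.4,[11.4,-13.9,0],[0,0,0]]]'; python3 - <<'E'
from h import *
s=arm.observe(); print(s['qpos'].round(2),s['position'])
import pickle
f=grab("wrist"); pickle.dump(f,open("w1.pkl","wb"))
cv2.imwrite("pics/w1.png",cv2.resize(np.clip(f["color"]*1.8,0,255).astype(np.uint8),(800,600)))
W=cloud(f); q=W[(W[...,2]>.1)&(W[...,2]<.118)&(abs(W[...,0]-.677)<.04)&(abs(W[...,1]+.049)<.04)]
print(len(q)); 
if len(q)>10:
    m=np.median(q,0); r=cv2.minAreaRect((q[:,:2]*1000).astype(np.float32)); print(m,r)
E
```

```text
t: 1.43
position: [0.5545, 0.1004, 0.2481]
eef_rot: [[-0.795, -0.607, -0.0], [-0.607, 0.795, -0.0], [0.001, 0.0, -1.0]]
contact_force: [0.5, 0.4, -0.1]
opening: 0.603
t: 2.02
position: [0.6678, -0.0384, 0.2469]
eef_rot: [[-0.797, -0.604, -0.002], [-0.604, 0.797, -0.0], [0.002, 0.001, -1.0]]
contact_force: [-0.1, 1.2, -1.5]
opening: 0.601
[ 0.17  0.58 -0.27  1.37  0.16  1.21  2.11] [ 0.66776061 -0.038362    0.24692582]
536
[ 0.67654214 -0.04981239  0.10913126] ((678.004150390625, -48.97924041748047), (40.13444900512695, 11.460941314697266), 36.67900848388672)
```

View pics/w1.png

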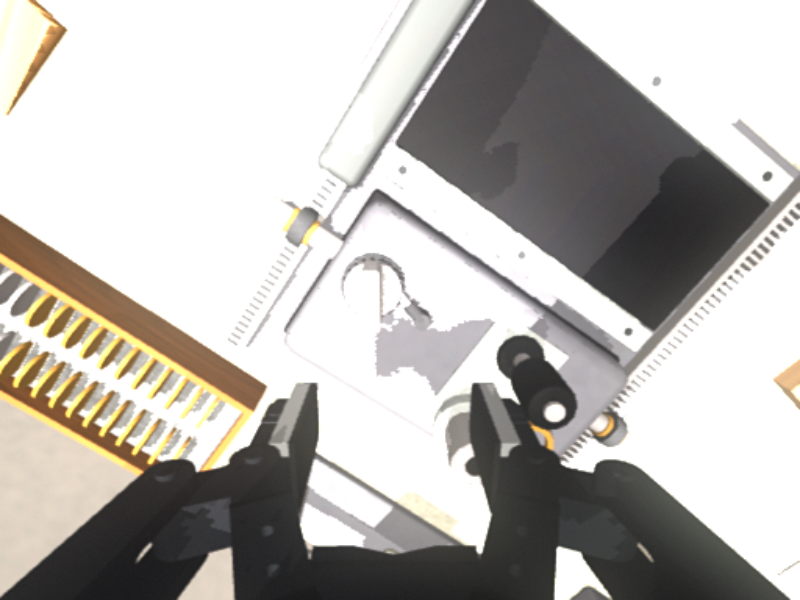

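The wrist view shows the wing knob at about (375,290) with the strut beside it at (415,310), low and out of the fingers' way. The measured axis is (0.6775,-0.049) with the wing at 0.64 rad, which agrees with the top-view fit.

```bash
python3 -m pendant '[[0.4,[0,0,0],[0,0,-0.01]],[0.4,[0,0,-3],[0,0,-0.01]],[0.4,[0,0,-6],[0,0,-0.01]],[0.4,[0,0,-9],[0,0,-0.01]],[0.4,[0,0,-10],[0,0,-0.01]],[0.4,[0,0,-10],[0,0,-0.01]]]'
python3 - <<'E'
from h import *
import pickle
s=arm.observe();print(s['position'],s['qpos'].round(2))
f=pickle.load(open("w1.pkl","rb")); W=cloud(f); g=f["color"].astype(int).sum(-1)
# sanity: plate black points at z~.028; sill bright z~.024
q=W[(abs(W[...,2]-.028)<.006)&(g<200)&(W[...,0]>.4)&(W[...,0]<.62)&(abs(W[...,1]-.03)<.14)]
print(len(q),np.median(q,0)); r=cv2.minAreaRect((q[:,:2]*1000).astype(np.float32)); print(r)
E
```

```text
t: 2.57
position: [0.6657, -0.0352, 0.1458]
eef_rot: [[-0.8, -0.6, -0.005], [-0.6, 0.8, 0.0], [0.004, 0.004, -1.0]]
contact_force: [-0.2, -0.4, 0.8]
opening: 0.596
[ 0.66565784 -0.03519968  0.14581874] [ 0.16  0.66 -0.25  1.51  0.18  1.    2.07]
25288 [0.52702378 0.01682635 0.02751503]
((534.4644775390625, 32.25367736816406), (170.9844207763672, 275.1841125488281), 0.009311331436038017)
```

```bash
python3 -m pendant '[[0.4,[1.2,-1.4,0],[0,0,0]],[0.4,[1.2,-1.4,0],[0,0,0]],[0.4,[1.2,-1.4,0],[0,0,0]]]'
```

```text
t: 2.82
position: [0.6807, -0.0508, 0.1502]
eef_rot: [[-0.801, -0.598, 0.003], [-0.598, 0.801, -0.0], [-0.002, -0.002, -1.0]]
contact_force: [-0.0, 0.7, 0.1]
opening: 0.599
```

```bash
python3 -m pendant '[[0.4,[0,0,0],[0,0,0]],[0.4,[0,0,0],[0,0,0]]]'
```

```text
t: 2.98
position: [0.6797, -0.0495, 0.1494]
eef_rot: [[-0.8, -0.6, 0.001], [-0.6, 0.8, 0.001], [-0.001, -0.0, -1.0]]
contact_force: [-0.0, 0.1, 0.6]
opening: 0.606
```

```bash
python3 -m pendant '[[0.4,[-0.2,0,-1.5],[0,0,0]],[0.4,[-0.2,0,-3],[0,0,0]],[0.4,[-0.2,0,-4.7],[0,0,0]],[0.4,[-0.2,0,-4.7],[0,0,0]],[1,[-0.2,0,-4.7],[0,0,0]],[1,[-0.2,0,-4.7],[0,0,0]],[1,[-0.2,0,-4.7],[0,0,0]],[1,[-0.2,0,-4.7],[0,0,0]]]'
```

```text
t: 3.65
position: [0.6776, -0.0492, 0.1029]
eef_rot: [[-0.8, -0.6, 0.001], [-0.6, 0.8, 0.001], [-0.001, 0.001, -1.0]]
contact_force: [-4.4, 4.2, 5.2]
opening: 0.126
```

```bash
python3 -m pendant '[[1,[0,0,0],[0,0,-0.11]],[1,[0,0,0],[0,0,-0.22]],[1,[0,0,0],[0,0,-0.33]],[1,[0,0,0],[0,0,-0.44]],[1,[0,0,0],[0,0,-0.55]],[1,[0,0,0],[0,0,-0.66]],[1,[0,0,0],[0,0,-0.77]],[1,[0,0,0],[0,0,-0.88]]]' && python3 -m pendant '[[1,[0,0,0],[0,0,-0.1]],[1,[0,0,0],[0,0,-0.2]],[1,[0,0,0],[0,0,-0.3]],[1,[0,0,0],[0,0,-0.3]],[1,[0,0,0],[0,0,-0.3]]]'
```

```text
t: 4.32
position: [0.6776, -0.049, 0.103]
eef_rot: [[-0.971, 0.24, 0.0], [0.24, 0.971, 0.002], [-0.0, 0.002, -1.0]]
contact_force: [-4.3, 2.6, 4.8]
opening: 0.126
t: 4.73
position: [0.6776, -0.049, 0.1029]
eef_rot: [[-0.859, 0.512, 0.0], [0.512, 0.859, 0.002], [0.0, 0.002, -1.0]]
contact_force: [-3.3, 2.5, 5.8]
opening: 0.125
```

```bash
python3 -m pendant '[[0.4,[0,0,0],[0,0,0]],[0.4,[0,0,0],[0,0,0]],[0.4,[0,0,0],[0,0,0]],[0.4,[0,0,3],[0,0,0]],[0.4,[0,0,7],[0,0,0]],[0.4,[0,0,11],[0,0,0]],[0.4,[0,0,14],[0,0,0]],[0.4,[0,0,14],[0,0,0]]]'
python3 - <<'E'
from h import *
f=grab("wrist"); W=cloud(f); q=W[(W[...,2]>.1)&(W[...,2]<.118)&(abs(W[...,0]-.677)<.04)&(abs(W[...,1]+.049)<.04)]
print(len(q),cv2.minAreaRect((q[:,:2]*1000).astype(np.float32)))
E
python3 -m pendant '[[0.4,[-2,3.4,0],[0,0,0.1]],[0.4,[-4,6.8,0],[0,0,0.2]],[0.4,[-6,10.2,0],[0,0,0.3]],[0.4,[-8,13.6,0],[0,0,0.4]],[0.4,[-10,17,0],[0,0,0.42]],[0.4,[-12,20.4,0],[0,0,0.42]],[0.4,[-14,23.8,0],[0,0,0.42]],[0.4,[-16,27.2,0],[0,0,0.42]]]'
```

```text
t: 5.4
position: [0.6808, -0.0515, 0.2493]
eef_rot: [[-0.858, 0.513, 0.012], [0.513, 0.859, -0.001], [-0.011, 0.005, -1.0]]
contact_force: [0.7, -0.2, 0.2]
opening: 0.602
539 ((678.113037109375, -48.339290618896484), (12.00606918334961, 38.99171447753906), 58.77458190917969)
t: 6.12
position: [0.5161, 0.2224, 0.2402]
eef_rot: [[-0.993, 0.118, -0.001], [0.118, 0.993, -0.001], [0.001, -0.001, -1.0]]
contact_force: [0.7, 1.4, -0.4]
opening: 0.601
```

The knob wing now stands at -0.545 rad. It turned 1.19 rad and stayed there after release, so it's locked.

```bash
python3 -m pendant '[[0.4,[-2,3.4,0],[0,0,0]],[0.4,[-4,6.8,0],[0,0,0]],[0.4,[-5.9,10.2,0],[0,0,0]],[0.4,[-5.9,10.2,0],[0,0,0]],[0.4,[-5.9,10.2,0],[0,0,0]],[0.4,[-5.9,10.2,0],[0,0,0]]]'
python3 - <<'E'
from h import *
import pickle
s=arm.observe();print(s['position'],s['qpos'].round(2))
f=grab("wrist"); pickle.dump(f,open("w2.pkl","wb")); W=cloud(f)
cv2.imwrite("pics/w2.png",cv2.resize(f["color"],(640,480)))
q=W[(W[...,2]>.048)&(W[...,2]<.06)&(abs(W[...,0]-.457)<.1)&(abs(W[...,1]-.325)<.05)]
k=cv2.kmeans(q[:,:1].astype(np.float32),2,None,(3,50,1e-5),3,0)[1].ravel()
for i in (0,1): print((k==i).sum(),np.median(q[k==i],0).round(4),cv2.minAreaRect((q[k==i][:,:2]*1000).astype(np.float32)))
E
```

```text
t: 6.62
position: [0.4586, 0.3228, 0.2403]
eef_rot: [[-0.993, 0.117, -0.001], [0.117, 0.993, -0.002], [0.001, -0.002, -1.0]]
contact_force: [0.2, -0.8, 0.0]
opening: 0.601
[0.4586374  0.3227903  0.24034153] [-0.62  0.41 -0.06  1.69  0.03  1.05  0.77]
332 [0.4568 0.3279 0.0536] ((457.53228759765625, 327.91302490234375), (8.804056167602539, 39.93882369995117), 83.31675720214844)
536 [0.5179 0.3215 0.0535] ((519.1934204101562, 321.56280517578125), (17.462644577026367, 41.00737380981445), 83.1880111694336)
```

View pics/w2.png

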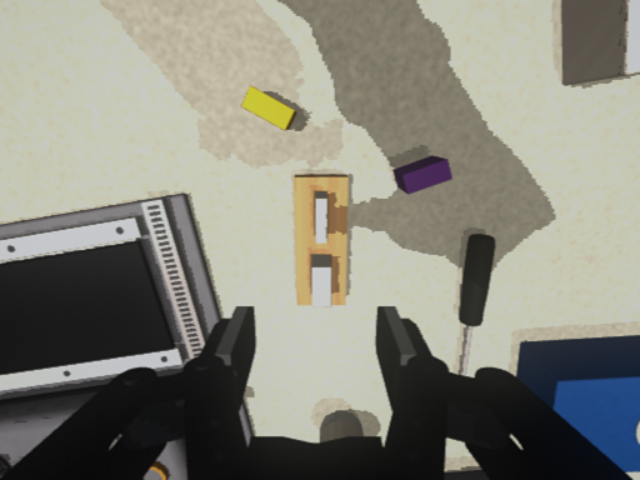

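The wrist view shows the thin packer at (321,218) in the front slot of the stand and the thick one at (321,280). The measured thin packer is at (0.4575,0.3275), about 9 x 40 mm with its top at 53.6 mm, which matches the description.

```bash
python3 -m pendant '[[0.4,[-0.1,0.45,-3],[0,0,0]],[0.4,[-0.1,0.45,-6],[0,0,0]],[0.4,[-0.1,0.45,-9],[0,0,0]],[0.4,[-0.1,0.45,-12],[0,0,0]],[0.4,[-0.1,0.45,-14],[0,0,0]],[0.4,[-0.1,0.45,-14],[0,0,0]],[0.4,[-0.1,0.45,-14],[0,0,0]]]'
```

```text
t: 7.25
position: [0.4582, 0.3262, 0.1006]
eef_rot: [[-0.993, 0.12, -0.002], [0.12, 0.993, -0.002], [0.001, -0.002, -1.0]]
contact_force: [0.2, 0.4, 0.3]
opening: 0.6
```

```bash
python3 -m pendant '[[0.4,[-0.1,0.1,-1.5],[0,0,0]],[0.4,[-0.1,0.1,-3],[0,0,0]],[0.4,[-0.1,0.1,-4.5],[0,0,0]],[0.4,[-0.1,0.1,-5.4],[0,0,0]],[0.4,[-0.1,0.1,-5.4],[0,0,0]]]' && python3 -m pendant '[[1,[0,0,0],[0,0,0]],[1,[0,0,0],[0,0,0]],[1,[0,0,0],[0,0,0]],[1,[0,0,0],[0,0,0]],[1,[0,0,0],[0,0,0]]]'
```

```text
t: 7.67
position: [0.4571, 0.3283, 0.0471]
eef_rot: [[-0.993, 0.118, -0.0], [0.118, 0.993, -0.001], [0.0, -0.001, -1.0]]
contact_force: [0.1, 0.1, 0.8]
opening: 0.602
t: 8.08
position: [0.4573, 0.329, 0.0484]
eef_rot: [[-0.993, 0.118, 0.001], [0.118, 0.993, 0.001], [-0.001, 0.001, -1.0]]
contact_force: [-0.0, -2.6, 6.5]
opening: 0.103
```

```bash
python3 -m pendant '[[1,[0,0,1.5],[0,0,0]],[1,[0,0,3],[0,0,0]],[1,[0,0,6],[0,0,0]],[1,[0,0,10],[0,0,0]],[1,[0,0,13],[0,0,0]],[1,[0,0,14],[0,0,0.05]],[1,[0,0,14],[0,0,0.1]],[1,[0,0,14],[0,0,0.165]]]' && python3 -m pendant '[[1,[1.5,-4,0],[0,0,0]],[1,[3,-8,0],[0,0,0]],[1,[4.5,-12,0],[0,0,0]],[1,[6.5,-16.8,0],[0,0,0]],[1,[6.5,-16.8,0],[0,0,0]],[1,[6.5,-16.8,0],[0,0,0]],[1,[6.5,-16.8,0],[0,0,0]],[1,[6.5,-16.8,0],[0,0,0]]]'
python3 - <<'E'
from h import *
import pickle
s=arm.observe();print(s['position'],s['qpos'].round(2))
f=grab("wrist"); pickle.dump(f,open("w3.pkl","wb"))
cv2.imwrite("pics/w3.png",cv2.resize(f["color"],(800,600),interpolation=cv2.INTER_CUBIC))
E
```

```text
t: 8.75
position: [0.4571, 0.3294, 0.189]
eef_rot: [[-0.999, -0.05, 0.002], [-0.05, 0.999, 0.002], [-0.003, 0.002, -1.0]]
contact_force: [-0.2, -0.6, -0.4]
opening: 0.102
t: 9.42
position: [0.5212, 0.1624, 0.1874]
eef_rot: [[-0.999, -0.049, -0.0], [-0.049, 0.999, 0.001], [0.0, 0.001, -1.0]]
contact_force: [1.0, 0.7, -0.3]
opening: 0.104
[0.52120072 0.16236441 0.18743019] [-0.28  0.44 -0.09  1.8   0.05  0.9   1.22]
```

View pics/w3.png

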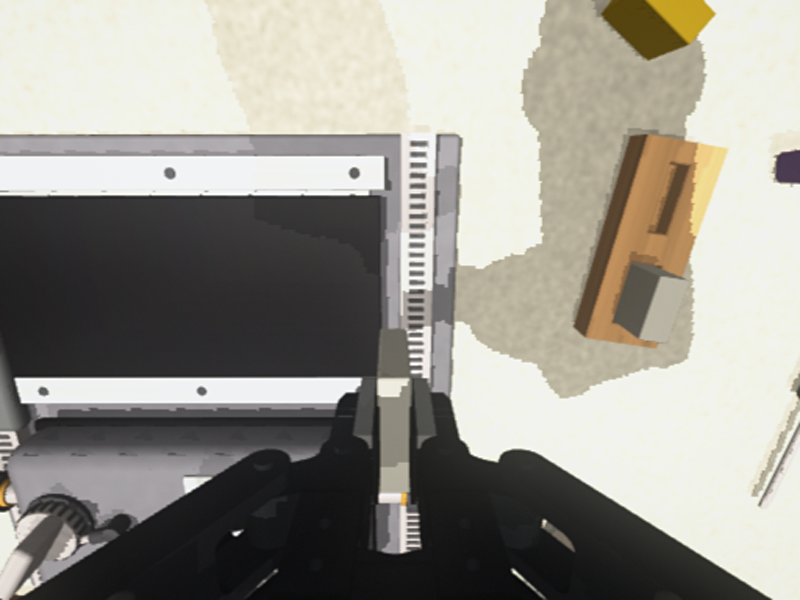

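The packer is held straight at (393,420). The wide gap shows between the plate edge (x≈383) and the rail edge (x≈401). I'll take an enlarged crop to measure both.

```bash
python3 - <<'E'
from h import *
import pickle
f=pickle.load(open("w3.pkl","rb")); c=f["color"]; g=c.astype(int).mean(-1)
cr=np.clip(c[115:275,225:300].astype(float)*1.5,0,255).astype(np.uint8)
im=cv2.resize(cr,None,fx=5,fy=3.6,interpolation=cv2.INTER_CUBIC)
cv2.imwrite("pics/c3.png",im)
for v in (140,150,160,170,180,190,200): print(v,g[v,238:276].astype(int).tolist())
for v in (211,213,216,220,225,230,235): print(v,g[v,236:276].astype(int).tolist())
E
```

```text
140 [58, 58, 58, 57, 52, 63, 82, 83, 86, 116, 148, 150, 149, 149, 149, 148, 148, 149, 172, 212, 228, 226, 225, 213, 195, 195, 198, 199, 199, 198, 196, 192, 189, 194, 210, 224, 223, 220]
150 [54, 55, 55, 55, 52, 62, 81, 84, 114, 155, 170, 171, 172, 173, 173, 173, 174, 168, 209, 243, 242, 242, 243, 221, 128, 99, 99, 98, 99, 106, 113, 113, 113, 134, 209, 242, 241, 240]
160 [52, 52, 52, 53, 48, 70, 102, 104, 103, 104, 135, 168, 169, 169, 169, 169, 166, 163, 207, 242, 242, 241, 241, 240, 240, 242, 243, 243, 243, 243, 242, 241, 240, 240, 241, 241, 239, 239]
170 [49, 50, 51, 51, 47, 71, 101, 102, 105, 132, 166, 169, 168, 168, 169, 169, 158, 150, 205, 241, 241, 240, 240, 225, 169, 164, 166, 165, 165, 166, 165, 163, 165, 197, 233, 240, 238, 239]
180 [57, 58, 58, 56, 51, 57, 88, 100, 102, 133, 165, 167, 166, 166, 167, 167, 158, 142, 198, 241, 240, 239, 240, 213, 119, 104, 105, 106, 106, 112, 114, 113, 114, 148, 214, 239, 238, 239]
190 [54, 55, 54, 55, 49, 60, 89, 102, 102, 104, 114, 141, 166, 168, 168, 168, 167, 155, 194, 221, 169, 164, 164, 159, 158, 160, 161, 161, 162, 162, 160, 158, 160, 16
[... 876 characters left out ...]
 101, 101, 101, 100, 102, 101, 101, 98, 93, 105, 123, 124, 123, 123, 124, 123, 121, 123, 146, 206, 235, 236, 238, 212]
225 [49, 49, 50, 50, 49, 56, 86, 109, 103, 100, 101, 101, 101, 101, 101, 101, 101, 102, 101, 101, 102, 101, 102, 101, 98, 95, 105, 114, 114, 114, 114, 114, 114, 114, 134, 199, 236, 236, 232, 187]
230 [49, 49, 49, 49, 50, 62, 90, 106, 102, 102, 101, 101, 101, 102, 101, 102, 103, 101, 102, 102, 102, 101, 102, 102, 100, 92, 96, 106, 105, 104, 105, 105, 104, 111, 186, 237, 236, 236, 232, 186]
235 [48, 49, 50, 49, 50, 72, 99, 103, 102, 102, 101, 101, 101, 102, 102, 102, 102, 101, 101, 102, 102, 102, 102, 101, 102, 97, 91, 95, 98, 99, 98, 99, 98, 107, 185, 237, 236, 236, 226, 161]
```

View pics/c3.png

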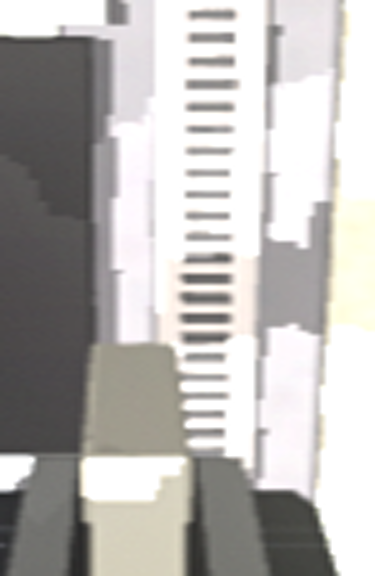

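The crop shows the plate's top edge at u≈242.7 and the rail's inner edge at u≈255.8 (native pixels). The packer's front face spans u≈242.7 to 259 at its lower end and is parallel to the gap.

```bash
python3 - <<'E'
from h import *
import pickle
f=pickle.load(open("w3.pkl","rb"))
c=-f["R"].T@f["t"]; print("cam",c)
th=.049; ex=np.array([np.cos(th),np.sin(th)]); ey=np.array([-np.sin(th),np.cos(th)])
tcp=np.array([0.52120,0.16236,0.18743])
ins=lambda p:(np.round(1e3*(p[:2]-tcp[:2])@ex,1),np.round(1e3*(p[:2]-tcp[:2])@ey,1))
for v in (140,150,160,170,180,190,200):
    print(v,"plate",ins(ray(f,242.8,v,.028)),"rail",ins(ray(f,255.8,v,.025)))
def proj(p):
    q=f["K"]@(f["R"]@p+f["t"]); return (q[:2]/q[2]).round(1)
for lab,h,hw in (("foot",-.0404,3.5),("foot5",-.0354,5),("top",.0056,5)):
    for s in (-1,1):
        p=tcp.copy(); p[:2]+=-.020*ex+s*hw*1e-3*ey; p[2]+=h; print(lab,s,proj(p))
W=cloud(f)
for v in (215,222,230,236): print(v,[W[v,u].round(4).tolist() for u in (248,252,256)])
E
```

```text
cam [0.44212073 0.15832302 0.31263295]
140 plate (np.float64(-44.2), np.float64(-8.8)) rail (np.float64(-43.8), np.float64(3.5))
150 plate (np.float64(-34.7), np.float64(-8.9)) rail (np.float64(-34.2), np.float64(3.6))
160 plate (np.float64(-25.1), np.float64(-9.0)) rail (np.float64(-24.5), np.float64(3.6))
170 plate (np.float64(-15.2), np.float64(-9.1)) rail (np.float64(-14.5), np.float64(3.6))
180 plate (np.float64(-5.1), np.float64(-9.2)) rail (np.float64(-4.3), np.float64(3.7))
190 plate (np.float64(5.2), np.float64(-9.3)) rail (np.float64(6.1), np.float64(3.7))
200 plate (np.float64(15.7), np.float64(-9.5)) rail (np.float64(16.7), np.float64(3.7))
foot -1 [246.4 206.3]
foot 1 [258.2 206.3]
foot5 -1 [243.6 209.3]
foot5 1 [261.  209.3]
top -1 [241.1 241.2]
top 1 [263.6 241.1]
215 [[0.502, 0.159, 0.1594], [0.5021, 0.1613, 0.1588], [0.5016, 0.1634, 0.1599]]
222 [[0.5018, 0.1592, 0.1699], [0.5021, 0.1613, 0.169], [0.5018, 0.1633, 0.1695]]
230 [[0.5017, 0.1593, 0.1801], [0.5014, 0.1612, 0.1805], [0.5016, 0.1632, 0.18]]
236 [[0.5018, 0.1594, 0.1868], [0.5018, 0.1612, 0.1866], [0.5014, 0.1631, 0.1871]]
```

```bash
python3 -m pendant '[[1,[0,-0.2,-2.5],[0,0,0]],[1,[0,-0.2,-5],[0,0,0]],[1,[0,-0.2,-7.5],[0,0,0]],[1,[0,-0.2,-9.5],[0,0,0]],[1,[0,-0.2,-10.5],[0,0,0]],[1,[0,-0.2,-10.8],[0,0,0]],[1,[0,-0.2,-10.8],[0,0,0]],[1,[0,-0.2,-10.8],[0,0,0]]]'
python3 - <<'E'
from h import *
import pickle
s=arm.observe();print(s['position'],s['contact_force'])
f=grab("wrist"); pickle.dump(f,open("w4.pkl","wb"));g=f["color"].astype(int).mean(-1)
cv2.imwrite("pics/w4.png",cv2.resize(f["color"][150:300,180:330],(750,750),interpolation=cv2.INTER_CUBIC)[:600])
E
```

```text
t: 10.13
position: [0.5221, 0.1598, 0.0801]
eef_rot: [[-0.999, -0.048, 0.001], [-0.048, 0.999, 0.001], [-0.001, 0.0, -1.0]]
contact_force: [0.4, -0.7, -0.2]
opening: 0.101
[0.52209286 0.15975357 0.08014246] [ 0.44005596 -0.70569545 -0.17743379]
```

View pics/w4.png

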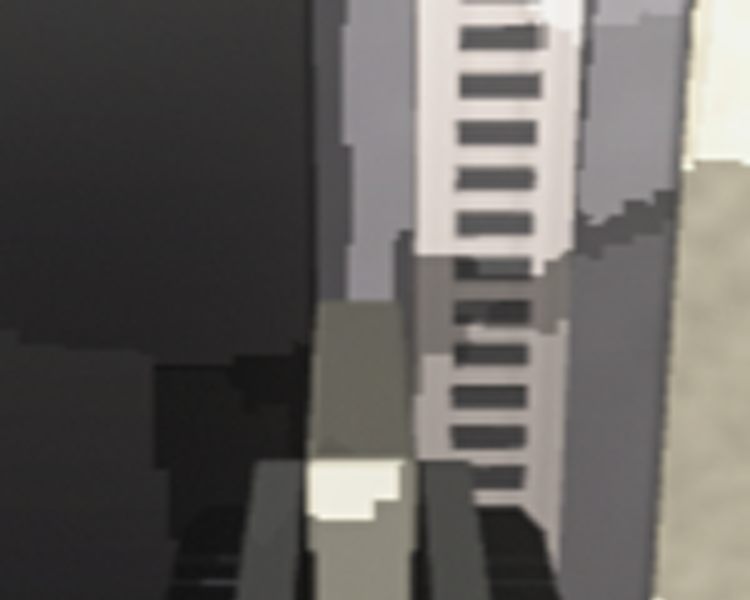

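The foot (x 318–402) is centred between the plate edge (313) and the rail edge (413), so I'm going in.

```bash
python3 -m pendant '[[1,[0,0,-0.8],[0,0,0]],[1,[0,0,-1.4],[0,0,0]],[1,[0,0,-1.7],[0,0,0]],[1,[0,0,-2.0],[0,0,0]],[1,[0,0,-2.0],[0,0,0]]]'
```

```text
t: 10.6
position: [0.5215, 0.159, 0.0587]
eef_rot: [[-0.999, -0.047, -0.001], [-0.047, 0.999, -0.0], [0.001, -0.0, -1.0]]
contact_force: [-0.3, 0.0, -0.6]
opening: 0.103
```

```bash
python3 -m pendant '[[1,[0,0,-0.3],[0,0,0]],[1,[0,0,-0.5],[0,0,0]],[1,[0,0,-0.65],[0,0,0]],[1,[0,0,-0.7],[0,0,0]],[1,[0,0,-0.7],[0,0,0]]]'
```

```text
t: 11.02
position: [0.5217, 0.159, 0.0524]
eef_rot: [[-0.999, -0.047, 0.0], [-0.047, 0.999, 0.0], [-0.0, 0.0, -1.0]]
contact_force: [0.4, 0.0, 0.4]
opening: 0.102
```

```bash
python3 -m pendant '[[1,[0,0,-0.1],[0,0,0]],[1,[0,0,-0.15],[0,0,0]],[1,[0,0,-0.15],[0,0,0]]]'
```

```text
t: 11.27
position: [0.5218, 0.159, 0.0523]
eef_rot: [[-0.999, -0.047, 0.001], [-0.047, 0.999, 0.0], [-0.001, 0.0, -1.0]]
contact_force: [-4.2, -0.3, 17.2]
opening: 0.104
```

```bash
python3 -m pendant '[[1,[0,0,0.1],[0,0,0]],[0.75,[0,0,0.1],[0,0,0]],[0.7,[0,0,0.1],[0,0,0]],[0.65,[0,0,0.1],[0,0,0]],[0.65,[0,0,0.1],[0,0,0]],[0.65,[0,0,0.3],[0,0,0]],[0.65,[0,0,1],[0,0,0]],[0.65,[0,0,2],[0,0,0]]]' && python3 -m pendant '[[0.65,[0,0,3],[0,0,0]],[0.65,[0,0,6],[0,0,0]],[0.8,[0,0,9],[0,0,0]],[1,[0,-4,9],[0,0,0]],[1,[0.3,-8,9],[0,0,0]],[1,[0.6,-11,9],[0,0,0]],[1,[0.6,-13,9],[0,0,0]],[1,[0.6,-13,9],[0,0,0]]]'
python3 - <<'E'
from h import *
import pickle
s=arm.observe();print(s['position'],s['contact_force'])
f=grab("wrist"); pickle.dump(f,open("w5.pkl","wb"))
cv2.imwrite("pics/w5.png",cv2.resize(f["color"],(800,600),interpolation=cv2.INTER_CUBIC))
W=cloud(f); q=W[(W[...,2]>.045)&(W[...,2]<.07)&(abs(W[...,0]-.5217)<.04)&(abs(W[...,1]-.159)<.02)]
print(len(q),q[:,2].max() if len(q) else 0,np.median(q,0),cv2.minAreaRect((q[:,:2]*1000).astype(np.float32)))
E
```

```text
t: 11.93
position: [0.5212, 0.1588, 0.0708]
eef_rot: [[-0.999, -0.047, -0.002], [-0.047, 0.999, -0.001], [0.002, -0.0, -1.0]]
contact_force: [0.3, -0.5, -1.1]
opening: 0.352
t: 12.6
position: [0.5278, 0.023, 0.162]
eef_rot: [[-0.999, -0.04, 0.001], [-0.04, 0.999, -0.003], [-0.001, -0.003, -1.0]]
contact_force: [0.6, -0.1, -1.3]
opening: -0.002
[0.52784117 0.02296012 0.16199896] [ 0.57778581 -0.14722563 -1.30249644]
946 0.05931874069056868 [0.52068672 0.15601423 0.05689625] ((522.1190795898438, 158.90130615234375), (40.17170715332031, 10.996964454650879), 3.115176200866699)
```

View pics/w5.png

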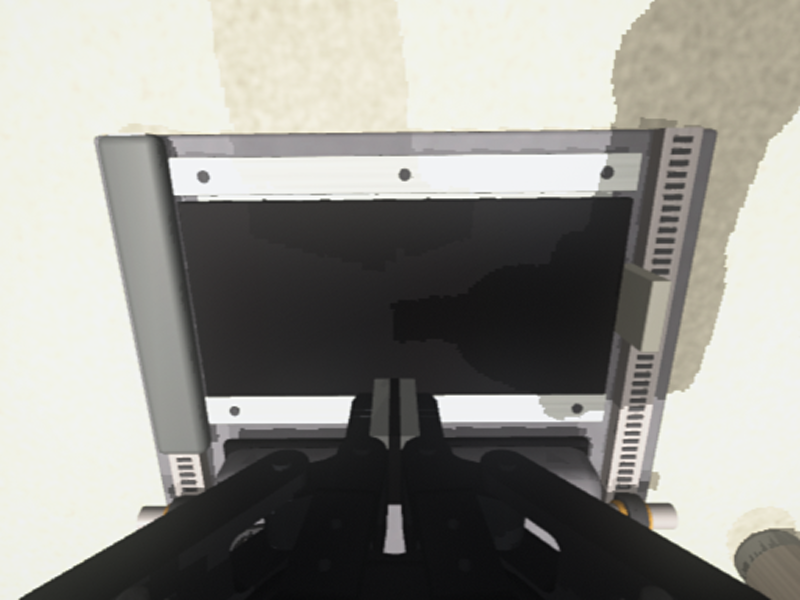

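The packer stands upright in the gap at (645,305), with its top at about 58 mm, which puts it on the bottom. The plate corners are near (178,202), (632,197), (613,394) and (205,395). I'll compute the plate centre.

```bash
python3 - <<'E'
from h import *
import pickle
f=pickle.load(open("w5.pkl","rb"))
P=np.array([ray(f,u*.64,v*.64,.028) for u,v in [(178,202),(632,197),(613,394),(205,395)]]);print(P.round(4),P.mean(0).round(4))
W=cloud(f);
for u,v in [(200,250),(600,220),(580,380),(230,385),(404,185),(500,405)]: print(u,v,W[int(v*.64),int(u*.64)].round(4))
E
python3 -m pendant '[[1,[0,0.5,-2],[0,0,0]],[1,[0,0.5,-5],[0,0,0]],[1,[0,0.5,-7.5],[0,0,0]],[1,[0,0.5,-9],[0,0,0]],[1,[0,0.5,-9],[0,0,0]],[1,[0,0.5,-9],[0,0,0]]]'
```

```text
[[ 0.4764 -0.0979  0.028 ]
 [ 0.4639  0.1492  0.028 ]
 [ 0.5833  0.1613  0.028 ]
 [ 0.5946 -0.0934  0.028 ]] [0.5295 0.0298 0.028 ]
200 250 [ 0.5025 -0.0881  0.0284]
600 220 [0.4763 0.1343 0.0273]
580 380 [0.5745 0.1392 0.0276]
230 385 [ 0.5868 -0.0776  0.0275]
404 185 [0.4624 0.0248 0.0249]
500 405 [0.5963 0.0931 0.0234]
t: 13.15
position: [0.5275, 0.0351, 0.0709]
eef_rot: [[-0.999, -0.049, -0.001], [-0.049, 0.999, 0.0], [0.001, 0.0, -1.0]]
contact_force: [-0.1, 1.0, 0.6]
opening: -0.001
```

```bash
python3 -m pendant '[[1,[0.15,-0.55,0],[0,0,0]],[1,[0.15,-0.55,-1],[0,0,0]],[1,[0.15,-0.55,-2.1],[0,0,0]],[1,[0.15,-0.55,-2.2],[0,0,0]],[1,[0.15,-0.55,-2.2],[0,0,0]]]'
```

```text
t: 13.57
position: [0.5291, 0.0283, 0.0487]
eef_rot: [[-0.999, -0.047, -0.0], [-0.047, 0.999, -0.0], [0.0, -0.0, -1.0]]
contact_force: [-0.1, -0.3, 0.2]
opening: 0.005
```

```bash
python3 -m pendant '[[1,[0,0.1,0],[0,0,0]],[1,[0,0.1,-0.2],[0,0,0]],[1,[0,0.1,-0.4],[0,0,0]],[1,[0,0.1,-0.6],[0,0,0]],[1,[0,0.1,-0.6],[0,0,0]],[1,[0,0.1,-0.6],[0,0,0]]]'
```

```text
t: 14.07
position: [0.5296, 0.0296, 0.0432]
eef_rot: [[-0.999, -0.047, 0.001], [-0.047, 0.999, 0.0], [-0.001, 0.0, -1.0]]
contact_force: [-0.5, 0.6, 5.7]
opening: -0.002
```

```bash
python3 -m pendant '[[1,[0,0,-0.1],[0,0,0]],[1,[0,0,-0.2],[0,0,0]],[1,[0,0,-0.2],[0,0,0]],[1,[0,0,-0.2],[0,0,0]]]'
```

```text
t: 14.4
position: [0.5296, 0.0296, 0.0415]
eef_rot: [[-0.999, -0.047, 0.001], [-0.047, 0.999, 0.0], [-0.001, 0.0, -1.0]]
contact_force: [-1.5, -0.2, 8.7]
opening: -0.007
```

```bash
python3 -m pendant '[[1,[0,0,-0.1],[0,0,0]],[1,[0,0,-0.15],[0,0,0]],[1,[0,0,-0.15],[0,0,0]],[1,[0,0,-0.15],[0,0,0]]]'
```

```text
t: 14.73
position: [0.5296, 0.0295, 0.041]
eef_rot: [[-0.999, -0.047, 0.002], [-0.047, 0.999, 0.0], [-0.002, -0.0, -1.0]]
contact_force: [-4.3, -0.9, 20.2]
opening: 0.002
```

```bash
python3 -m pendant '[[1,[0,0,-0.03],[0,0,0]],[1,[0,0,-0.03],[0,0,0]],[1,[0,0,-0.03],[0,0,0]],[1,[0,0,-0.03],[0,0,0]]]'
python3 - <<'E'
from h import *
ex=np.array([np.cos(.048),np.sin(.048)]); ey=np.array([-ex[1],ex[0]]); o=np.array([.613,.033])
for n in ("wrist","side","top"):
    f=grab(n); W=cloud(f); b=f["color"].astype(int).mean(-1)
    x=(W[...,:2]-o)@ex; y=(W[...,:2]-o)@ey; z=W[...,2]
    for l,x0,xw,y0,yw in [("fl",-.140,.006,.105,.018),("fr",-.140,.006,-.105,.018),("bl",-.030,.006,.105,.018),("br",-.030,.006,-.105,.018),("sillF",-.157,.007,0,.12),("sillR",-.012,.007,.0,.12),("packer",-.085,.015,.131,.004)]:
        m=(abs(x-x0)<xw)&(abs(y-y0)<yw)&(z>.015)&(z<.065); print(n,l,m.sum(),(1e3*np.median(z[m])).round(1) if m.sum() else None)
    cv2.imwrite(f"pics/f_{n}.png",cv2.resize(f["color"],(800,600),interpolation=cv2.INTER_CUBIC))
print(arm.observe()["contact_force"])
E
```

```text
t: 15.07
position: [0.5296, 0.0295, 0.041]
eef_rot: [[-0.999, -0.047, 0.002], [-0.047, 0.999, 0.0], [-0.002, -0.0, -1.0]]
contact_force: [-4.3, 0.4, 23.9]
opening: 0.0
wrist fl 1819 23.3
wrist fr 1732 23.4
wrist bl 761 23.6
wrist br 769 23.6
wrist sillF 16171 23.6
wrist sillR 154 23.6
wrist packer 1 22.9
side fl 51 25.9
side fr 33 25.9
side bl 49 26.5
side br 4 24.8
side sillF 324 26.1
side sillR 304 26.4
side packer 95 47.4
top fl 31 22.5
top fr 14 23.9
top bl 40 23.4
top br 30 24.1
top sillF 72 24.7
top sillR 103 24.0
top packer 17 58.2
[-4.64627113  0.96422352 23.4080157 ]
```

View pics/f_wrist.png

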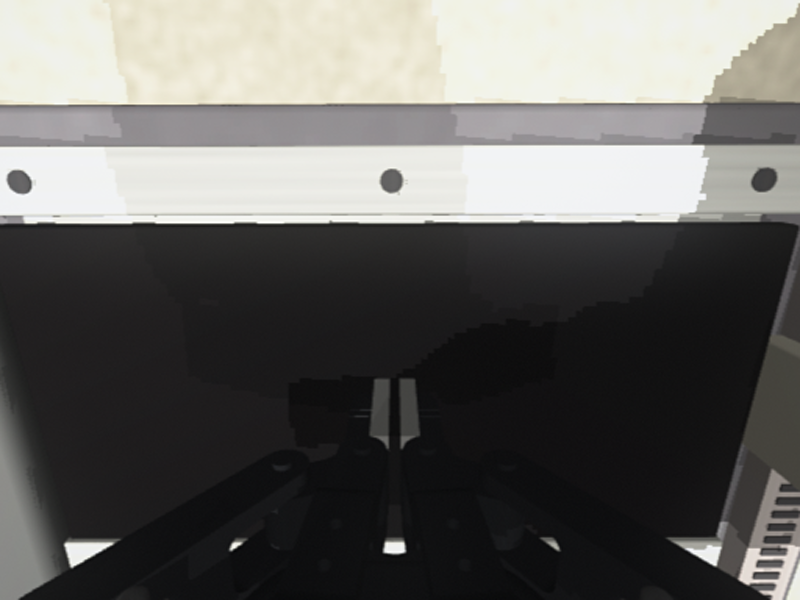

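View pics/f_side.png

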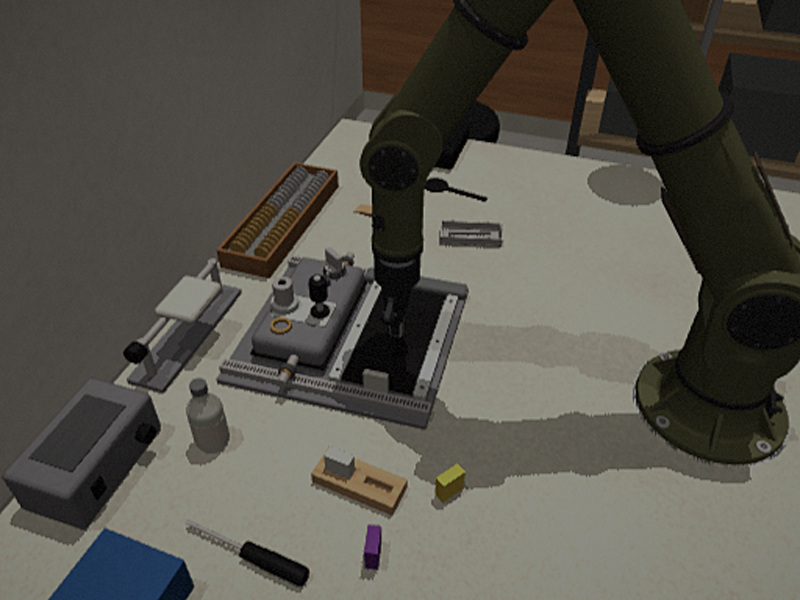

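The wrist view shows the plate level with the sills (front sill band at rows 145–215) and the fingers pressing at (395,400). The side view shows the packer upright in the gap at (375,378), the thick packer still in the stand, and nothing else moved. The plate corners (23.3–23.6 mm) match the sills (23.6 mm) at a steady 23 N, so I'm handing in.

```bash
python3 -c "
from workcell import arm
print(arm.sign_off())"
```

```text
the job is handed in; nothing more can be done
None
```

The job is done and handed in at about 15 s, with the closed fingers still pressing the plate down. No verdict was reported.

- **Lock:** I turned the wing knob clockwise. After release, the camera showed the wing had turned 1.19 rad (1.2 is locked) and stayed there.
- **Packer:** The thin packer went down the left gap, beside the bare rail, until it touched bottom, and I let go of it. It stands upright with its top at about 58 mm, which matches its foot resting on the board at 12 mm.
- **Plate:** It is pressed at its centre and bottoms out at about 23 N. The wrist camera read all four corners at 23.3–23.6 mm and both sills at 23.6 mm, so it is flush.
- **Other objects:** The thick packer is still in the stand, and nothing else in the side view looked moved.

**Checks that disagreed:**
- **Side camera heights:** It read sills and plate alike about 2 mm high, apart from one sparse corner reading.
- **Top camera at the front left corner:** It read 22.5 mm against about 24–24.7 mm for the sills, from only a few pixels. I put that down to depth noise.

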